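# Torque the railing clamp until the wrench breaks over, then straighten it

### The job

The C-clamp that pins the birch board to the railing needs tightening: push the outer half of the rubber grip of the torque wrench on top of its screw clockwise (seen from above), never with more than 20 N and without gripping it, until its hinge breaks over, and stop there, before the bent handle runs on towards its stop. Then ease the handle gently back in line with the wrench head, without turning the screw back, and let go, leaving the things on the board undisturbed.

Things in the scene. Friction and masses are not known exactly. Their poses are not given: they have to be found in the camera images.
- board: Birch board (270 x 560 x 18 mm) on a dark steel rail, held by a steel C-clamp; fixed. Origin: on the clamp screw's vertical axis at the board's upper face; x away from the robot, y to its left, z up. The board spans -205 to 65 mm in x, -280 to 280 mm in y. The clamp's arm and boss (radius 19 mm) reach 101 mm above the board, below the wrench.
- screw (a joint): Clamp screw, rad, 0 at the start, growing as it tightens (clockwise from above). It turns stiffly (2.0 to 2.2 N m at first, slowly rising) and stays where it is left. How far it must turn before the wrench breaks over differs each time, roughly 0.2 to 1 rad. Turning it back takes about 1.5 N m, some 9 N at 165 mm from the axis.
- wrench_head (a point): Centre of the steel wrench head (radius 17 mm, 34 mm high), on the screw axis 125 mm above the board; it turns with the screw. Its x axis points from the handle towards the head: the straight handle lies along its -x, level with this point. At the start the handle points to the robot's side, 0 to 1 rad round towards the right (-y).
- handle: The handle that breaks over; origin on its hinge, a vertical pin 30 mm from the screw axis. It holds straight up to about 1.95 N m (14 N at 165 mm from the screw axis), then breaks clockwise, its resistance falling about 0.45 N m in 0.1 rad; the screw stands still. Hard stop at 0.16 rad; pushing on over-tightens. Stays bent; bending back takes 0.05 to 0.5 N m (up to 4 N), up to a hard stop in line.
- handle_end (a point): On the handle's centre line, 10 mm inside its outer end, 215 mm from the screw axis when straight. The handle is a level round bar: steel, radius 8 mm, 40 to 120 mm from the screw axis, then a rubber grip, radius 11 mm, 120 to 225 mm. Push the grip's outer half, or straddle it from above. At the hinge's hard stop this point is 30 mm out of line.
- keeper: Grey silicone herb keeper with a white flip-top lid, 68 x 68 x 57 mm, standing on the board. Origin: centre of its underside.
- cup: Glass shot cup, 48 mm wide, 58 mm high, standing on the board. Origin: centre of its underside.
- strainer: Stainless steel tea strainer bowl, 68 mm wide, 33 mm high, with a thin handle to its -y side reaching 89 mm from the centre, on the board. Origin: centre of its underside.
- dispenser: Plastic plant tie dispenser, 34 x 60 mm and 69 mm high, standing on the board. Origin: centre of its underside.
There are look-alikes about, which are no part of the job. Of the things that look like the dispenser, the middle-sized one is meant.

How it is judged:
By the outcome, as a careful person would: the job done as asked, in the order asked, and still so for the second after the job is handed in, with the robot touching nothing.
It also fails if it takes over 72 s, if anything falls off the work surface, if the arm or the gripper's body presses on something with over 40 N, if the wrist force passes 120 N, or if a joint passes its speed limit or range.

### The arm

A 6-joint arm with a two-finger parallel gripper is mounted at the origin on the work surface. World frame = base frame: x ahead of the robot, y to its left, z up, the work surface at z = 0. Lengths are in m, angles in rad, forces in N, time in s.
With the tool pointing down it reaches from about 0.35 to 0.975 m from the base axis. Payload 4.9 kg.
Tool frame: the origin (TCP) lies midway between the tips of the shut fingers; the grasp point (between the pads) lies 19 mm behind it; z points along the fingers, y is the direction in which the jaws open and shut (so a half turn about z gives the same grasp; the last joint's range is limited). The gripper opens to 85 mm and grips with 20 to 120 N. Pads are 22 mm wide; open, the fingers measure 114 mm over their backs; the gripper's body (76 mm by 85 mm) begins 54 mm behind the grasp point. The pads swing forward as they close: fully open they stand 13 mm farther back than shut.
Start: joints at [1.175, 0.053, 1.613, -0, 1.476, -0.119], TCP at [0.171, 0.601, 0.231] pointing down, gripper open.
Joint ranges: [-3.01, 3.01], [-1.01, 2.22], [0.06, 2.58], [-1.02, 4.17], [0.09, 2.62], [-3.14, 3.14]. Speed limits (rad/s): [2.57, 2.57, 3.14, 3.14, 3.14, 3.14].

### API

Orientations are given as a unit quaternion [x, y, z, w].
In Python, from rig import * gives the robot as it stands. Calls block until the motion is done:
- move_to(position, orientation): joint-space move of the TCP to a pose.
- line_to(position, frame=None, rate=0.15): straight line of the TCP; frame=None keeps the orientation; rate is the mean speed in m/s.
- move_j(angles): joint-space move.
- open_jaws() and close_gripper(grip_force=None): open the fingers fully, or close them until they stop; grip_force is the grip in N (None keeps the last).
- sleep(seconds).
- inverse_kinematics(position, orientation): joint angles nearest the present ones, or None.
- capture(name): name is "scene" or "top" or "wrist"; returns a dict with "pixels" (420x560x3 uint8, red, green, blue), "z_map" (420x560 float32, m along the optical axis (not along the pixel's ray), 0 where there is no reading), "vfov" (degrees; the focal length in pixels is half the picture's height over the tangent of half this angle, whatever the lens; pixels are square), "cx", "cy" (the principal point, pixels), "origin" and "orientation" of the camera in the world. Camera axes: x right, y up, looking along -z (the intrinsics and any distortion apply to the point x, -y, -z); pixel columns grow to the right and rows downward; lengths in m; the calibration is good to about 2 mm. A picture is of the moment at which its call begins.
A pose or a line that the arm cannot do raises IKError and nothing moves.
- job_done(): hands the job in, once; it reports no verdict.
Trained networks look in a picture, given as the dict that the camera call returned (one of the last four; its "shot" number tells which), for a name from the list of things; names that differ only in an ending like _2 or _b are one class to them, and where a whole thing is asked for, a point or a joint stands for the part that bears it (a point fixed in the world has none). Each returns a list of dicts, best first, with "score" (0 to 1); they miss things now and then, are a little off and sometimes report something else, mostly with a low value. They report only what shows in the picture. A call takes as long as a camera call. They do not tell look-alikes from the thing itself.
- search_frame(picture, query): "rect" ([left, top, right, bottom] in pixels, round what is visible of it).
- outline_of(picture, query): "region" (420x560 bool, what is visible of it) and "rect" ([left, top, right, bottom] in pixels, round what is visible of it).
Readings, each from a call of its own:
- get_time(): time.
- get_joint_pos(): joint angles.
- get_qd(): joint speeds.
- get_effort(): joint torques, N m.
- get_tcp_pos(): TCP position.
- get_ee_rot(): TCP orientation.
- get_ft_force(): force on the tool from outside, world axes, zero at the start.
- get_wrist_torque(): the same for the moment, N m.
- get_finger_gap(): finger opening in m.
Only numpy, scipy, OpenCV 4.12 (cv2) and the standard library are available. Lean on these libraries where they do the work, as an engineer would, in place of code of your own. Each camera call takes 0.05 s, during which the arm holds its last target. There are 200 camera calls.

## Working session

There is one attempt and no reset: what is moved stays moved. The work goes in short steps, each a Python script; the robot and the scene stay as the last script left them, time stands still between calls to the robot, and variables do not carry over. Pictures are saved under pics/ and viewed, about 8 in all and at most 12, crops included, and the job is handed in when it is done.

```bash
mkdir -p pics; ls; cat > h.py <<'E'
from rig import *
import numpy as np, cv2
from scipy.spatial.transform import Rotation as R
def cloud(p):
    h,w=p["z_map"].shape; f=h/2/np.tan(np.radians(p["vfov"])/2)
    v,u=np.mgrid[:h,:w]; z=p["z_map"]
    c=np.stack([(u-p["cx"])/f*z,-(v-p["cy"])/f*z,-z],-1)
    return c@R.from_quat(p["orientation"]).as_matrix().T+np.array(p["origin"])
def save(p,n): cv2.imwrite(f"pics/{n}.png",cv2.cvtColor(p["pixels"],cv2.COLOR_RGB2BGR))
E
python3 - <<'E'
from h import *
for n in ("scene","top"):
    p=capture(n); save(p,n); C=cloud(p)
    print(n,[k for k in p],p["vfov"],p["cx"],p["cy"],p["origin"],p["orientation"])
    for q in ("wrench_head","handle","keeper","cup","strainer","dispenser","board"):
        for d in outline_of(p,q)[:3]:
            m=d["region"]&(p["z_map"]>0)
            print(q,round(d["score"],2),np.round(d["rect"]),np.round(np.median(C[m],0),3) if m.any() else None,np.round(np.percentile(C[m],98,axis=0),3)if m.any() else None)
print(get_time(),get_ee_rot(),get_ft_force())
E
```

```text
pics
scene ['pixels', 'z_map', 'vfov', 'cx', 'cy', 'origin', 'orientation', 'shot'] 42.45688010188638 274.9552283410196 227.55975684328808 [1.07570875 0.70445841 0.99029978] [0.12739552 0.34229688 0.87356284 0.32170048]
wrench_head 0.66 [216. 154. 257. 241.] [0.62  0.043 0.204] [0.689 0.099 0.218]
handle 0.83 [223. 156. 254. 221.] [0.574 0.008 0.203] [0.656 0.075 0.21 ]
keeper 0.92 [173. 181. 207. 220.] [ 0.64  -0.104  0.124] [ 0.671 -0.083  0.13 ]
cup 0.75 [216. 159. 236. 193.] [ 0.52  -0.114  0.111] [ 0.539 -0.099  0.13 ]
strainer 0.77 [283. 289. 322. 338.] [0.647 0.29  0.085] [0.687 0.331 0.105]
dispenser 0.96 [392. 315. 439. 364.] [0.5   0.455 0.063] [0.514 0.49  0.092]
dispenser 0.94 [330. 274. 360. 316.] [0.558 0.314 0.116] [0.564 0.339 0.139]
dispenser 0.5 [389. 279. 404. 300.] [0.414 0.339 0.036] [0.424 0.348 0.049]
board 0.77 [ 52.  80. 389. 418.] [0.647 0.075 0.068] [0.755 0.454 0.199]
board 0.39 [218. 153. 253. 242.] [0.623 0.045 0.204] [0.689 0.099 0.218]
top ['pixels', 'z_map', 'vfov', 'cx', 'cy', 'origin', 'orientation', 'shot'] 46.57360496924137 274.80184204248866 217.
[... 271 characters left out ...]
83. 171. 345. 238.] [0.57  0.001 0.202] [0.656 0.072 0.209]
keeper 0.86 [349. 176. 377. 209.] [ 0.63  -0.117  0.125] [ 0.669 -0.085  0.13 ]
cup 0.74 [356. 227. 375. 248.] [ 0.521 -0.126  0.1  ] [ 0.538 -0.101  0.13 ]
strainer 0.63 [187. 174. 232. 195.] [0.662 0.301 0.079] [0.693 0.331 0.105]
dispenser 0.74 [131. 244. 163. 265.] [0.481 0.439 0.074] [0.506 0.48  0.091]
dispenser 0.66 [182. 217. 210. 231.] [0.54  0.299 0.124] [0.56  0.333 0.139]
dispenser 0.58 [181. 274. 195. 293.] [0.4   0.328 0.039] [0.42  0.344 0.048]
board 0.98 [  2. 134. 559. 262.] [0.642 0.109 0.066] [0.739 0.988 0.201]
0.8 [1.37986903e-01 9.90434053e-01 1.98298722e-05 3.66735424e-06] [-0.82742036  0.18594127  0.12696507]
```

```bash
python3 - <<'E'
from h import *
import cv2
a=cv2.imread("pics/scene.png")[100:400,20:460];b=cv2.imread("pics/top.png")[110:310,110:400]
cv2.imwrite("pics/a.png",cv2.resize(a,None,fx=1.8,fy=1.8,interpolation=2)); cv2.imwrite("pics/b.png",cv2.resize(b,None,fx=2.7,fy=2.7,interpolation=2))
ps=[]
for n in ("scene","top"):
    p=capture(n); C=cloud(p)
    X=C.reshape(-1,3)[(p["z_map"]>0).ravel()]
    # bar tops
    m=(X[:,2]>.185)&(X[:,2]<.24)&(abs(X[:,0]-.6)<.16)&(abs(X[:,1]-.02)<.16)
    Y=X[m]
    hd=Y[Y[:,2]>.213]; print(n,m.sum(),"head",len(hd),hd.mean(0),(hd.max(0)+hd.min(0))/2,np.ptp(hd,axis=0))
    Z=Y[(Y[:,2]<.2125)&(Y[:,2]>.197)]
    vx,vy,x0,y0=cv2.fitLine(Z[:,:2].astype(np.float32),cv2.DIST_HUBER,0,.001,.001).ravel()
    t=(Z[:,:2]-[x0,y0])@[vx,vy]; print("dir",np.degrees(np.arctan2(vy,vx)),(x0,y0),"ends",np.array([[x0,y0]])+np.outer([t.min(),t.max()],[vx,vy]),np.ptp(t))
    bd=X[(X[:,2]>.06)&(X[:,2]<.08)&(X[:,1]<.3)&(X[:,1]>-.3)&(X[:,0]>.4)&(X[:,0]<.8)]
    print("board z",np.median(bd[:,2]), np.percentile(bd,[1,99],axis=0))
E
```

```text
scene 936 head 89 [0.67404413 0.08345914 0.21683185] [0.67105464 0.0811804  0.21704717] [0.03371537 0.0321163  0.0080119 ]
dir 38.147163 (np.float32(0.5972882), np.float32(0.02545486)) ends [[ 0.49315427 -0.05633507]
 [ 0.68545694  0.09470526]] 0.24452708466166376
board z 0.06991740982864159 [[ 0.46988603 -0.18420513  0.06481883]
 [ 0.74549553  0.29585432  0.07713445]]
top 891 head 59 [0.67351433 0.08138368 0.21658885] [0.6728317  0.08006684 0.21708825] [0.02798149 0.0192742  0.00804959]
dir 38.11582 (np.float32(0.5851805), np.float32(0.013915544)) ends [[ 0.49640047 -0.05573651]
 [ 0.68550359  0.09262363]] 0.24035540788556986
board z 0.06843930977196933 [[ 0.46448683 -0.18939977  0.06234604]
 [ 0.73901652  0.29436454  0.07523942]]
```

View pics/a.png

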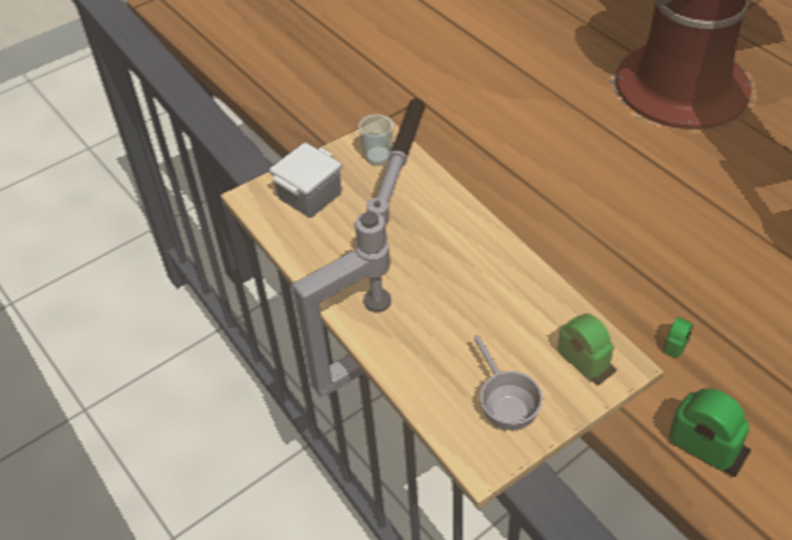

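View pics/b.png

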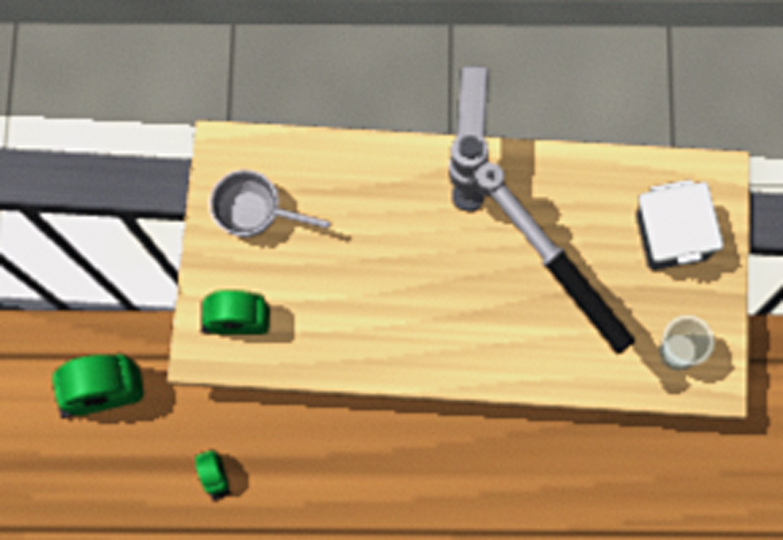

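The scene view shows the wrench pointing towards the robot and to the right, with the cup near the grip end at (376,135). The medium dispenser, on the board, is at (586,345). The top view agrees. At grip height (z≈0.194) nothing blocks the sweep, because every object on the board is below 0.14. I'll straddle the grip from above with open jaws.

```bash
cat >> h.py <<'E'
AX=np.array([.6725,.0812]); RC=.197; ZT=.160; FL=0
def quat(phi,flip=None):   # tool x radial along the handle, y tangential, z down
    flip=FL if flip is None else flip
    r=np.array([np.cos(phi),np.sin(phi),0]); s=-1 if flip else 1
    x=s*r; z=np.array([0,0,-1.]); y=np.cross(z,x)
    return R.from_matrix(np.c_[x,y,z]).as_quat()
def pose(phi,off,z=ZT,rc=RC):
    """over handle at angle phi, TCP shifted off m clockwise"""
    r=np.array([np.cos(phi),np.sin(phi)]); t=np.array([np.sin(phi),-np.cos(phi)])
    return np.r_[AX+rc*r+off*t,z]
def ftan(phi,f0):
    t=np.array([np.sin(phi),-np.cos(phi),0]); return -(np.array(get_ft_force())-f0)@t
E
python3 - <<'E'
from h import *
P=np.radians(218.1)
for fl in (0,1):
    for d in (0,-.5,-1.2):
        q=inverse_kinematics(pose(P+d,.031),quat(P+d,fl)); print(fl,d,None if q is None else np.round(q,2))
E
```

```text
0 0 [-0.18 -0.2   1.97 -0.    1.37 -2.42]
0 -0.5 [ 0.01 -0.25  2.02 -0.    1.38 -1.72]
0 -1.2 [ 0.25 -0.05  1.84 -0.    1.35 -0.79]
1 0 [-0.18 -0.2   1.97 -0.    1.37  0.72]
1 -0.5 [ 0.01 -0.25  2.02 -0.    1.38  1.42]
1 -1.2 [ 0.25 -0.05  1.84 -0.    1.35  2.35]
```

```bash
sed -i 's/FL=0/FL=1/' h.py; python3 - <<'E'
from h import *
P=np.radians(218.1)
t0=get_time()
move_to(pose(P,0,.28),quat(P)); print(get_time()-t0, get_tcp_pos())
sleep(.3)
F=[get_ft_force() for _ in range(3)]
for _ in range(4): sleep(.05); F.append(get_ft_force())
print(np.round(F,2))
p=capture("wrist"); save(p,"w1"); C=cloud(p); X=C[p["z_map"]>0]
Y=X[(X[:,2]>.196)&(X[:,2]<.209)&(np.hypot(*(X[:,:2]-AX).T)<.24)]
print(len(Y), np.percentile(Y,[2,50,98],axis=0) if len(Y) else 0)
E
```

```text
2.5833 [ 0.51753674 -0.03971365  0.27994064]
[[-0.4   0.35  0.93]
 [-0.4   0.35  0.93]
 [-0.4   0.35  0.93]
 [ 0.18  0.27  0.29]
 [-0.64  0.66 -0.19]
 [-0.21  0.95 -0.35]
 [ 0.07  0.27  0.14]]
6458 [[ 0.49909306 -0.05355073  0.19669905]
 [ 0.56886881  0.00164582  0.20194766]
 [ 0.63096759  0.0510302   0.20560654]]
```

View pics/w1.png

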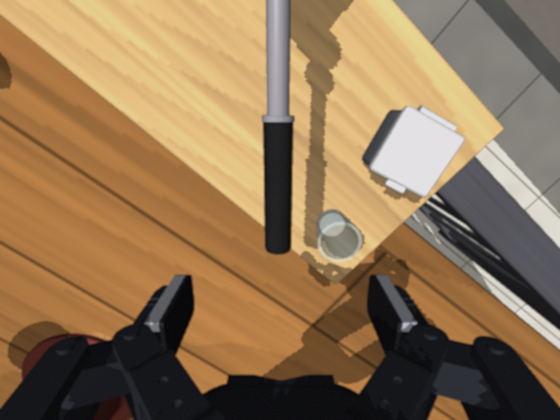

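The wrist view shows the grip (column 278, rows 115–250) centred between the open jaws (190 to 370), and the cup standing clear of it at (338,238). Next I descend and feel for contact.

```bash
cat >> h.py <<'E'
import json
def favg(phi,f0,n=5):
    a=[]
    for _ in range(n): sleep(.02); a.append(ftan(phi,f0))
    return np.mean(a)
E
python3 - <<'E'
from h import *
P=np.radians(218.1)
line_to(pose(P,0),rate=.12); sleep(.3)
F=[]
for _ in range(15): sleep(.02); F.append(get_ft_force())
f0=np.mean(F,0); print("f0",f0,np.std(F,0))
off=.02; line_to(pose(P,off),rate=.06)
while off<.045:
    t=get_time(); off+=.0015; line_to(pose(P,off),rate=.03); f=favg(P,f0)
    print(round(off,4),round(f,2),round(get_time()-t,2))
    if f>5: break
json.dump(dict(f0=list(f0),off=off),open("st.json","w"))
print(get_time(),get_tcp_pos(),pose(P,off))
E
```

```text
f0 [-0.02583736 -0.16128352  0.08200621] [0.48470408 0.4884284  0.6615217 ]
0.0215 0.01 0.33
0.023 -0.14 0.33
0.0245 -0.12 0.33
0.026 -0.17 0.33
0.0275 -0.04 0.33
0.029 -0.17 0.33
0.0305 0.07 0.33
0.032 0.05 0.33
0.0335 0.25 0.33
0.035 5.17 0.33
9.55 [ 0.49642424 -0.01341347  0.16036834] [ 0.49587755 -0.01281334  0.16      ]
```

```bash
cat > push.py <<'E'
from h import *
s=json.load(open("st.json")); f0=np.array(s["f0"]); off=s["off"]; P=np.radians(218.1)
d=s.get("d",0.); L=s.get("log",[]); out=[]
while d<1.2 and get_time()<48:
    d+=.0127; ph=P-d
    line_to(pose(ph,off),quat(ph),rate=.03); f=favg(ph,f0,6)
    L.append([d,f]); out.append(f"{d:.3f}:{f:.1f}")
    fs=[x[1] for x in L]
    if f>18: print("HIGH"); break
    sm=np.convolve(fs,[.5,.5],"valid") if len(fs)>1 else np.array(fs)
    pk=sm.max() if len(sm) else 0
    if len(sm)>4 and pk>9 and sm[-1]<pk-1. and fs[-1]<pk-.8 and fs[-2]<pk-.5: print("DROP"); break
s.update(d=d,log=L); json.dump(s,open("st.json","w"))
print(" ".join(out)); print(get_time(),get_tcp_pos(),np.round(get_ft_force(),1))
p=capture("top"); save(p,"t_%d"%int(get_time()*10)); C=cloud(p); X=C[p["z_map"]>0]
Y=X[(X[:,2]>.19)&(X[:,2]<.2125)]; rr=Y[:,:2]-AX; rad=np.hypot(*rr.T)
Z=Y[(rad>.05)&(rad<.15)&(rr[:,0]<0)]
print("handle az",len(Z),np.degrees(np.median(np.arctan2(Z[:,1]-AX[1],Z[:,0]-AX[0])))%360)
E
python3 push.py
```

```text
DROP
0.013:8.3 0.025:9.7 0.038:10.0 0.051:10.1 0.064:9.8 0.076:10.0 0.089:9.9 0.102:10.1 0.114:10.1 0.127:10.1 0.140:10.1 0.152:10.1 0.165:9.7 0.178:10.1 0.190:10.0 0.203:10.3 0.216:10.3 0.229:10.1 0.241:10.4 0.254:10.5 0.267:10.4 0.279:10.2 0.292:10.3 0.305:10.3 0.317:10.1 0.330:10.2 0.343:9.7 0.356:9.4 0.368:8.9
19.7 [0.47391301 0.05521792 0.16001374] [ 1.7 -9.3 -0.4]
handle az 120 197.84232865787226
```

```bash
cat > fit.py <<'E'
from h import *
import sys
for n in ("scene","top"):
    p=capture(n); C=cloud(p); X=C[p["z_map"]>0]
    c=json.load(open("st.json")).get("az",198)
    r=X[:,:2]-AX; u=np.array([np.cos(np.radians(c)),np.sin(np.radians(c))]); a=r@u; b=r@[-u[1],u[0]]
    m=(X[:,2]>.196)&(X[:,2]<.2125)&(a>.046)&(a<.155)&(abs(b)<.025)
    vx,vy,x0,y0=map(float,cv2.fitLine(X[m][:,:2].astype(np.float32),cv2.DIST_HUBER,0,.001,.001).ravel())
    az=np.degrees(np.arctan2(vy,vx))%180+180
    nrm=np.array([-vy,vx]); 
    if np.array([vx,vy])@u<0: nrm=-nrm
    print(n,m.sum(),"line az",round(az,2),"axis offset mm",round(float((np.array([x0,y0])-AX)@nrm*1e3),2),"bend est from offset",round(float((np.array([x0,y0])-AX)@nrm/.03),3))
    save(p,n+"_"+sys.argv[1])
    h=(X[:,2]>.2)&(X[:,2]<.23)&(np.hypot(*r.T)<.05)
    H=X[h]; print(" head pts",h.sum(), H[:,2].max())
a=cv2.imread(f"pics/scene_{sys.argv[1]}.png")[140:260,180:300]; b=cv2.imread(f"pics/top_{sys.argv[1]}.png")[140:260,220:340]
cv2.imwrite(f"pics/c_{sys.argv[1]}.png",np.hstack([cv2.resize(i,(400,400),interpolation=2) for i in (a,b)]))
E
python3 fit.py 1
```

```text
scene 324 line az 195.78 axis offset mm -0.81 bend est from offset -0.027
 head pts 324 0.22085577060084816
top 117 line az 197.26 axis offset mm 0.71 bend est from offset 0.024
 head pts 252 0.22347977488869608
```

View pics/c_1.png

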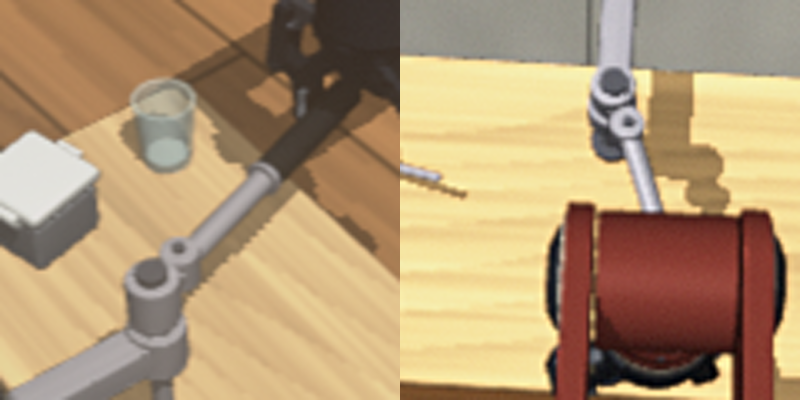

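The crop is inconclusive by eye, but the numbers agree. Measured against the first pictures, the handle line has shifted +1.8 mm at the axis (bend about 0.06). The force has fallen 1.4 N over three steps (bend about 0.05). I'll take one more small step to confirm, then back off.

```bash
python3 - <<'E'
from h import *
s=json.load(open("st.json")); f0=np.array(s["f0"]); off=s["off"]; P=np.radians(218.1)
d=s["d"]+.01; ph=P-d
line_to(pose(ph,off),quat(ph),rate=.03); print("confirm",favg(ph,f0,12))
# swing back counter-clockwise to free, then feel for the other side (handle stays at about ph)
o=off-.004; line_to(pose(ph,o),rate=.04); print("free",favg(ph,f0,5))
o=-.025; line_to(pose(ph,o),rate=.06); print(o,favg(ph,f0,5))
while o>-.045:
    o-=.0015; line_to(pose(ph,o),rate=.03); f=favg(ph,f0,6); print(round(o,4),round(f,2))
    if f<-.7: break
s.update(d=d,ob=o); json.dump(s,open("st.json","w")); print(get_time())
E
```

```text
confirm 8.855230419438449
free -0.2973176139367057
-0.025 -0.12011560816727399
-0.0265 -0.08
-0.028 -0.09
-0.0295 -0.42
-0.031 -1.03
23.2
```

```bash
python3 - <<'E'
from h import *
s=json.load(open("st.json")); f0=np.array(s["f0"]); o0=o=s["ob"]; P=np.radians(218.1); ph=P-s["d"]
out=[]
while o>o0-.022 and get_time()<55:
    o-=.0012 if o>o0-.005 else .0006
    line_to(pose(ph,o),rate=.02); f=favg(ph,f0,6); out.append(f"{(o0-o)*1e3:.1f}:{f:.2f}")
    if f<-4.: break
print(" ".join(out))
s["ob"]=o; json.dump(s,open("st.json","w")); print(get_time(),get_tcp_pos(),pose(ph,o))
E
python3 fit.py 2
```

```text
1.2:-1.99 2.4:-1.99 3.6:-1.22 4.8:-1.07 6.0:-0.74 6.6:-0.91 7.2:-0.91 7.8:-1.30 8.4:-0.81 9.0:-0.83 9.6:-0.56 10.2:-0.63 10.8:-0.63 11.4:-0.32 12.0:-0.57 12.6:-0.00 13.2:-0.91 13.8:-2.97 14.4:-5.03
29.85 [ 0.4962476  -0.01771412  0.15989704] [ 0.49637675 -0.018051    0.16      ]
scene 321 line az 199.42 axis offset mm -1.05 bend est from offset -0.035
 head pts 334 0.2211794335096412
top 221 line az 196.44 axis offset mm 5.27 bend est from offset 0.176
 head pts 243 0.22065878028933583
```

The easing-back trace is clean: resistance fell from 2 N to 0, then a hard stop at about 13 mm (about 0.078 rad of bend taken back). The 5 N reached is below the roughly 7.6 N that would turn the screw back at this radius. Now I'll centre the jaws, lift and check.

```bash
python3 - <<'E'
from h import *
s=json.load(open("st.json")); f0=np.array(s["f0"]); P=np.radians(218.1); ph=P-s["d"]; o=s["ob"]
line_to(pose(ph,o+.031),rate=.06); print("free",favg(ph,f0,5))
line_to(pose(ph,o+.031,.30),rate=.12)
move_to([.30,.42,.32],get_ee_rot()); print(get_time(),get_tcp_pos())
s["az"]=199.5; json.dump(s,open("st.json","w"))
E
python3 fit.py 3
python3 - <<'E'
from h import *
p=capture("scene"); C=cloud(p)
for q in ("keeper","cup","strainer","dispenser"):
    for d in outline_of(p,q)[:2]:
        m=d["region"]&(p["z_map"]>0); print(q,np.round(d["rect"]),np.round(np.median(C[m],0),3))
E
```

```text
free 0.1520680289645976
33.6667 [0.30062139 0.41947733 0.31984899]
scene 321 line az 200.17 axis offset mm -1.9 bend est from offset -0.063
 head pts 333 0.2215409022534287
top 308 line az 200.87 axis offset mm -0.51 bend est from offset -0.017
 head pts 251 0.21972436247372307
keeper [172. 179. 208. 218.] [ 0.64  -0.104  0.124]
strainer [285. 289. 321. 339.] [0.647 0.29  0.085]
dispenser [391. 317. 438. 367.] [0.5   0.455 0.062]
dispenser [327. 276. 361. 318.] [0.558 0.313 0.116]
```

View pics/c_3.png

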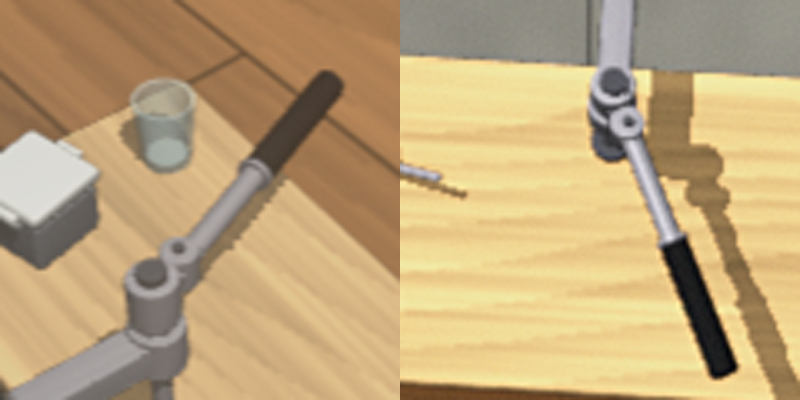

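```bash
python3 -c "
from rig import *
job_done(); print(get_time())"
```

```text
the job is handed in; nothing more can be done
the job is handed in; nothing more can be done
```

The clamp is tightened and the job is handed in at about 34 s of the 72 s allowed. The wrench broke over, I eased the handle back in line, and the robot is clear of everything.

- **Push:** With the open jaws straddling the outer half of the grip, I pushed clockwise and saw at most about 10.5 N. The screw turned about 0.31 rad before the force began to fall, which is the break-over. I stopped at about 0.08 rad of bend, half of the 0.16 rad to the stop.
- **Ease back:** Resistance stayed at or below 2 N and fell to zero. I stopped when the handle met its in-line stop at 5 N, under the roughly 7.6 N that would turn the screw back at that radius.
- **Last checks:** From both cameras the handle points 17–18° clockwise of where it started. That matches the screw angle at break-over, so the screw did not turn back. The wrench head looks the same as before the easing. The handle line passes the screw axis within about 0.7 mm of its starting offset, so it is in line to within about 0.02 rad.
- **Things on the board:** The keeper, strainer and dispenser are within 1 mm of where they were.
- **Checks that failed or disagreed:**
  - The network missed the cup in the last check, but the pictures show it standing where it was.
  - One top-camera line fit during the easing was spoiled by the arm covering the handle, so I ignored it.
  - The final confirming push step showed about the same force as the one before, not a further fall. The distance eased back (about 13 mm) settled the bend.

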